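# Tip spent batteries from an angle trough into the collection box

### The job

Take the small angle-section trough with the two used batteries by its handle bar, and rest its spout on the rim of the battery box with the turned-down lip just inside the mouth while the trough is still about level; only then tip it, so that both batteries slide into the box. Lay the empty trough back upright in its V-shaped cradle, nested V in V and about centred, and let go. Leave the other things on the counter where they are.

Things in the scene. Friction and masses are not known exactly. Their poses are not given: they have to be found in the camera images.
- trough_handle (a point): Grip point in the loose trough's black handle bar, which crosses over it on two straps: 14 mm thick along the trough, 70 mm across, 32 mm tall, point 14 mm below its top. Grip from above, fingers closing along the trough's length. Near the loaded trough's balance point. Axes: x along the trough to the spout, y across, z up when upright. 78 mm above trough_keel, 20 mm nearer the tail.
- trough_keel (a point): The trough: aluminium 90-degree angle section, V up, 200 mm long, 65 mm wide on top, 33 mm deep, 3 mm thick, 0.24 kg, open at the spout, end plate at the tail. This point: on the outer corner line (keel, underside), midway along; axes as trough_handle. Meets seat when nested and centred; starts within 8 mm of it along the V, spout towards the robot.
- spout_lip (a point): Lower tip of the turned-down lip at the trough's spout end, 101 mm ahead of trough_keel and 9 mm below the keel line; axes as trough_handle. The lip is 16 mm wide, 3 mm thick. It belongs inside the rim while the keel line behind it bears on the rim. For the last 35 mm the trough's legs are lower (42 mm wide on top).
- cella_centre (a point): Centre of a used battery: cylinder 33 mm in diameter, 61 mm long, 0.14 kg, black with a steel band; x is its long axis. Lies lengthwise in the trough near the tail, its top 34 mm below trough_handle. Batteries slide along the V by themselves once it is tipped spout-down by 15 to 20 degrees; 30 to 35 empties it surely.
- cellb_centre (a point): Centre of the other battery, alike; it lies in the same trough ahead of the first, nearer the spout.
- mouth (a point): Centre of the battery box's square mouth, at rim height: 84 x 84 mm inside a grey collar, walls 4 mm thick, standing 20 mm above the lid. Box fixed, clear sides, grey foot and lid, 150 x 130 mm, rim 120 mm above the counter, inner floor 116 mm below the rim. x (the 150 mm way) and y along the square's sides, z up. The spout may come over any of the four sides.
- seat (a point): Middle of the inner corner line of the cradle's V: a steel 90-degree angle section 110 mm long, legs 36 mm, V up, on a grey stand fixed to the counter; 45 mm above the counter. x along the V, z up.
- stapler: Bystander, to be left alone: black stapler, 150 mm long, 50 mm high, on the counter between the cradle and the box. Origin at its underside.
- tape: Bystander, to be left alone: clear tape roll, 96 mm across, 24 mm high, lying flat. Origin at its underside.
- mug: Bystander, to be left alone: white mug, 95 mm high. Origin at its underside.
- glue: Bystander, to be left alone: white glue bottle, 140 mm high. Origin at its underside.
- punch: Bystander, to be left alone: hole punch, 130 mm long, 85 mm high. Origin at its underside.
- notes: Bystander, to be left alone: pad of paper notes, 76 mm square, 30 mm high. Origin at its underside.
- screwdriver: Bystander, to be left alone: screwdriver, 190 mm long, lying on the counter. Origin at its underside.
Things that resemble listed ones, but are neither listed nor needed, are in the scene too. Leave any red look-alike of the part that bears seat alone. There is more than one size of the part that bears trough_handle; the job needs the larger.

How it is judged:
By the outcome, as a careful person would: the job done as asked, in the order asked, and still so for the second after the job is handed in, with the robot touching nothing.
It also fails if it takes over 69 s, if anything falls off the work surface, if the arm or the gripper's body presses on something with over 40 N, if the wrist force passes 120 N, or if a joint passes its speed limit or range.

### The arm

A 6-joint arm with a two-finger parallel gripper is mounted at the origin on the work surface. World frame = base frame: x ahead of the robot, y to its left, z up, the work surface at z = 0. Lengths are in m, angles in rad, forces in N, time in s.
With the tool pointing down it reaches from about 0.35 to 0.975 m from the base axis. Payload 4.9 kg.
Tool frame: the origin (TCP) lies on the front face of the gripper's body, between the roots of the fingers; the fingertips stand ctrl.finger_overhang ahead of it and the grasp point (between the pads) lies 54 mm ahead of it (ctrl.finger_overhang is the distance from the TCP to the fingertips, in m); z points along the fingers, y is the line along which they close (so a half turn about z gives the same grasp; the last joint's range is limited). The gripper opens to 85 mm and grips with 20 to 120 N. Pads are 22 mm wide; open, the fingers measure 114 mm over their backs; the gripper's body (76 mm by 85 mm) begins 54 mm behind the grasp point. The pads swing forward as they close: fully open they stand 13 mm farther back than shut.
Start: joints at [1.094, 0.053, 1.613, -0, 1.476, -0.119], TCP at [0.219, 0.585, 0.304] pointing down, gripper open.
Joint ranges: [-3.01, 3.01], [-1.01, 2.22], [0.06, 2.58], [-1.02, 4.17], [0.09, 2.62], [-3.14, 3.14]. Speed limits (rad/s): [2.57, 2.57, 3.14, 3.14, 3.14, 3.14].

### API

Orientations are given as a rotation vector (axis times angle).
In Python, from station import ctrl, vision gives the robot as it stands. The module is installed in compiled form; this text tells all that it offers.
- The arm moves only by the tool drive_tool, never from a script. Its argument "rows" is a list of rows, each a list of 2 entries, a list of its own where there are three numbers: the shift along the tool's x, y, z in m, then the turn about the tool's z in rad. A call has 1 to 10 rows; each row shifts and turns the commanded pose from where the row before left it, along the tool's axes as they then stand; what a row does not reach is not made up. A row lasts 1/10 s, in which the tool goes at most 50 mm and 8.59 degrees, less where a joint would pass 70% of its speed; a pose out of reach is approached as far as the arm can. A call with a gripper value outside its range is refused whole. "jaw" is the closure, from 0 (fully open) to 1 (shut), set as the call begins (left out, the last holds). The fingers move at their own pace and stop on an object; "grip_force" is the grip in N (left out, the last holds). Time passes only in rows, so rows that do not move let the fingers close. It gives the time, the measured TCP pose, the force, the opening and the grip force at its end, in the units of the state.
- ctrl.get_obs(): the state, without advancing time (a new reading comes with each control period).
- vision.get_image(name): name is "side" or "top" or "wrist"; returns a dict with "image" (480x640x3 uint8, blue, green, red), "vertical_fov" (degrees; the focal length in pixels is half the picture's height over the tangent of half this angle, whatever the lens; pixels are square), "cx", "cy" (the principal point, pixels), "R" (3x3) and "t" (3): a world point X has camera coordinates R X + t. Camera axes: x right, y down, z forward; pixel columns grow to the right and rows downward; lengths in m; the calibration is good to about 2 mm. A picture is of the moment at which its call begins. There is no depth.
- ctrl.finish_job(): hands the job in; it is judged then, once.
The state is a dict: "t": time; "q": joint angles; "dq": joint speeds; "effort": joint torques, N m; "tool_pos": TCP position; "tool_rot": TCP orientation; "contact_force": force on the tool from outside, world axes, zero at the start; "wrist_torque": the same for the moment, N m; "opening": finger opening in m; "grip_force": force on a finger pad.
Only numpy, scipy, OpenCV 4.12 (cv2) and the standard library are available. Lean on these libraries where they do the work, as an engineer would, in place of code of your own. Each camera call takes 0.05 s, during which the arm holds its last target. There are 200 camera calls.

## Working session

There is one attempt and no reset: what is moved stays moved. The work goes in short steps, Python scripts to look and compute and a tool call to move; the robot and the scene stay as the last step left them, time stands still between calls to the robot, and variables do not carry over. Pictures are saved under pics/ and viewed, at most 10 in all, crops included, and the job is handed in when it is done.

Besides the shell and the picture viewer there is one more tool, called after "Emit:" by a JSON object that holds its "fn" and its "kwargs". drive_tool: Moves the arm, as the interface text tells. Its arguments: {"type":"object","properties":{"rows":{"type":"array","items":{"type":"array"}},"jaw":{"type":"number"},"grip_force":{"type":"number"}},"required":["rows"]}

```bash
mkdir -p pics; python3 - <<'E'
from station import ctrl, vision
import cv2, pickle
d={}
for n in ["side","top","wrist"]:
    im=vision.get_image(n); d[n]=im; cv2.imwrite(f"pics/{n}0.png",im["image"])
    print(n,im["vertical_fov"],im["cx"],im["cy"],im["R"],im["t"])
pickle.dump(d,open("im0.pkl","wb"))
o=ctrl.get_obs();print(o,ctrl.finger_overhang)
E
```

```text
side 48.348606228686315 310.83702775702545 237.1822767881533 [[ 6.81560418e-01 -7.31761843e-01 -4.64073425e-05]
 [-4.96383611e-01 -4.62283359e-01 -7.34777114e-01]
 [ 5.37660401e-01  5.00818032e-01 -6.78308625e-01]] [-0.3999021   0.37274427  0.96025573]
top 54.00440498633141 325.5389258846431 244.22848573089743 [[ 0.02869784 -0.99957502 -0.00511983]
 [-0.98088859 -0.02717452 -0.19266321]
 [ 0.19244221  0.010551   -0.98125158]] [6.01502975e-04 5.97496483e-01 1.08650388e+00]
wrist 65.1276519081802 325.00331897245684 236.67907610350485 [[ 0.35016271  0.93668517 -0.00263956]
 [ 0.8968353  -0.33444966  0.28953387]
 [ 0.27031928 -0.10375122 -0.95716413]] [-0.6241981  -0.0381623   0.38025582]
{'t': 0.15, 'q': array([ 1.09403008e+00,  5.32211045e-02,  1.61399392e+00,  3.33076653e-05,
        1.47599892e+00, -1.19034290e-01]), 'dq': array([-0.00106066, -0.00137035, -0.00380669, -0.00029174,  0.00054985,
        0.0019158 ]), 'effort': array([ 9.93352442e-04, -3.94240379e+01, -3.70722699e+01,  8.48913515e-06,
        4.60834766e-03,  1.23417129e-05]), 'tool_pos': array([0.21868415, 0.58509304, 0.30292634]), 'tool_rot': array([-5.58846996e-01, -3.09097068e+00,  2.41886041e-03]), 'contact_force': array([-1.34352263,  0.04441251, -0.94084897]), 'wrist_torque': array([-0.00966266,  0.04029301, -0.01083718]), 'grip_force': 0.0, 'opening': 0.08556036512290065} 0.0726
```

View pics/top0.png

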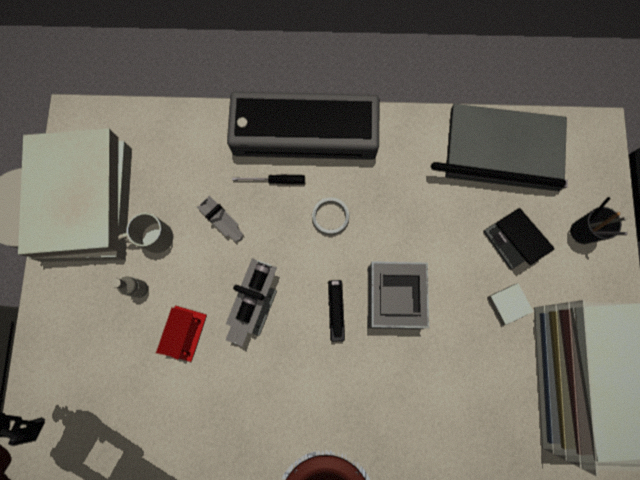

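View pics/side0.png

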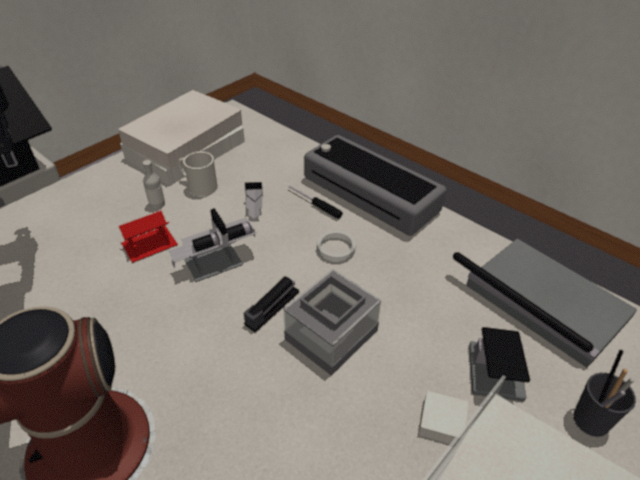

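The full-size trough is at top (252,300), side (213,240), with two black cells in it, on a grey cradle. Look-alikes are a small trough at top (220,218) and a red cradle at top (182,333). The large one with batteries fits the description. The box mouth is at top (400,295). I'll confirm with one enlarged crop.

```bash
python3 - <<'E'
import cv2,pickle,numpy as np
d=pickle.load(open("im0.pkl","rb"))
t=d["top"]["image"][190:360,190:290]; s=d["side"]["image"][170:290,160:270]
t2=cv2.resize(t,(350,595),interpolation=cv2.INTER_CUBIC)
s2=cv2.resize(s,(440,480),interpolation=cv2.INTER_CUBIC)
c=np.zeros((595,790,3),np.uint8);c[:,:350]=t2;c[:480,350:790]=s2
c=np.clip(c.astype(float)*1.4,0,255).astype(np.uint8)
cv2.imwrite("pics/crop0.png",c)
E
```

```text
(no output)
```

View pics/crop0.png

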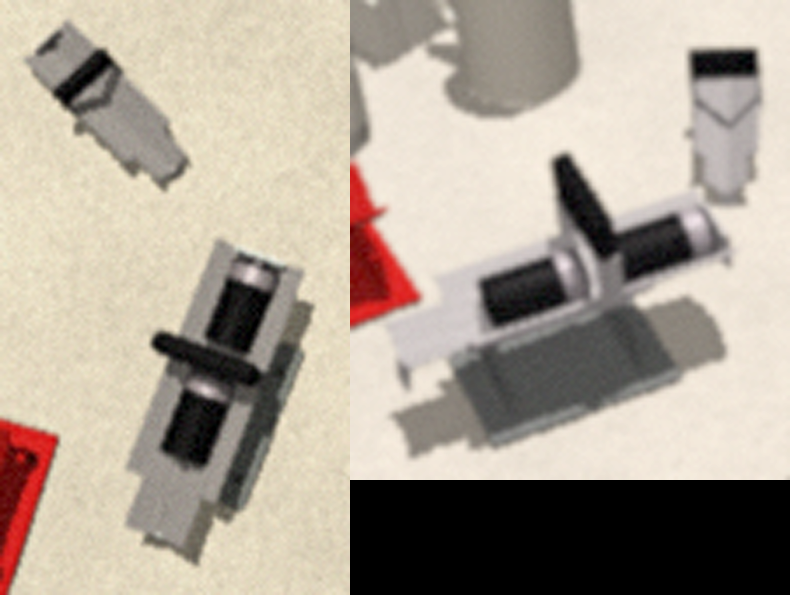

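The crop confirms it: the large trough holds two batteries, bar at top px (249,293), on the grey cradle. The drive commands no tilt directly, so first I'll measure geometry. I'll also check, in free air, how the arm behaves at its reach limit, since the interface says out-of-reach poses are "approached as far as the arm can".

Emit:
{"fn": "drive_tool", "kwargs": {"rows": [[[0,0.05,-0.01],0],[[0,0.05,-0.01],0],[[0,0.05,-0.01],0],[[0,0.05,-0.01],0],[[0,0.05,-0.01],0],[[0,0.05,-0.01],0],[[0,0.05,0],0],[[0,0.05,0],0]]}}

```text
t: 0.95
tool_pos: [0.3441, 0.9191, 0.3615]
tool_rot: [0.559, 3.09, 0.011]
contact_force: [1.1, 1.6, -0.4]
opening: 0.0854
grip_force: 0.0
```

```bash
cat > geo.py <<'E'
import numpy as np,pickle
from scipy.optimize import least_squares
def proj(im,X):
    X=np.atleast_2d(X);c=X@np.array(im["R"]).T+np.array(im["t"])
    f=240/np.tan(np.radians(im["vertical_fov"])/2)
    return np.c_[im["cx"]+f*c[:,0]/c[:,2],im["cy"]+f*c[:,1]/c[:,2]]
def onplane(im,p,z):
    f=240/np.tan(np.radians(im["vertical_fov"])/2)
    R=np.array(im["R"]);d=R.T@np.array([(p[0]-im["cx"])/f,(p[1]-im["cy"])/f,1]);c=-R.T@np.array(im["t"])
    return c+d*(z-c[2])/d[2]
def pose(p,P):
    c,s=np.cos(p[2]),np.sin(p[2]);P=np.array(P);return np.c_[p[0]+c*P[:,0]-s*P[:,1],p[1]+s*P[:,0]+c*P[:,1],P[:,2]]
E
python3 - <<'E'
from geo import *
import cv2
d=pickle.load(open("im0.pkl","rb"))
T=lambda x,y:(x/3.5+190,y/3.5+190)
S=lambda x,y:((x-350)/4+160,y/4+170)
k=.045
A=[((-20,-35,92),'top',T(155,341)),((-20,35,92),'top',T(257,378)),((-100,-32.5,33),'top',T(221,239)),((-100,32.5,33),'top',T(301,270)),
((65,-32.5,33),'top',T(130,467)),((65,32.5,33),'top',T(210,497)),
((101,0,-9),'side',S(405,388)),((-20,-35,92),'side',S(562,156)),((-20,35,92),'side',S(610,248))]
P=np.array([a[0] for a in A])/1000+[0,0,k]
def res(p):
    X=pose(p,P);return np.array([proj(d[a[1]],x)[0]-a[2] for a,x in zip(A,X)])
r=least_squares(lambda p:res(p).ravel(),[.55,.15,2.8],loss='soft_l1')
print("trough",r.x,np.degrees(r.x[2]));print(np.round(res(r.x),1))
b=d["top"]["image"][255:340,360:440]; s=d["side"]["image"][262:372,276:390]
c=np.zeros((595,795,3),np.uint8);c[:340,:320]=cv2.resize(b,(320,340),interpolation=2);c[:440,330:786]=cv2.resize(s,(456,440),interpolation=2)
cv2.imwrite("pics/box.png",np.clip(c*1.5,0,255).astype(np.uint8))
from station import ctrl
o=ctrl.get_obs();print(o["t"],o["q"],o["tool_pos"],o["tool_rot"])
from scipy.spatial.transform import Rotation as Ro
print(Ro.from_rotvec(o["tool_rot"]).as_matrix())
E
```

```text
trough [0.45089298 0.18878424 2.82266458] 161.72676735599276
[[ 0.4 -1.1]
 [ 0.6 -0.9]
 [-0.  -0.6]
 [ 2.7 -0.3]
 [-0.3  0.4]
 [ 3.   1.6]
 [-0.9 -0.4]
 [-1.8 -0.6]
 [-2.5 -5.9]]
0.95 [ 1.13672865e+00  1.05920341e+00  1.57612775e-01  5.72290741e-04
  1.91750399e+00 -7.60829307e-02] [0.3441322  0.91907284 0.36150218] [0.55878213 3.09014246 0.01126228]
[[-9.36673628e-01  3.50194101e-01  2.57017956e-03]
 [ 3.50203532e-01  9.36648768e-01  6.82431246e-03]
 [-1.75215581e-05  7.29223947e-03 -9.99973411e-01]]
```

View pics/box.png

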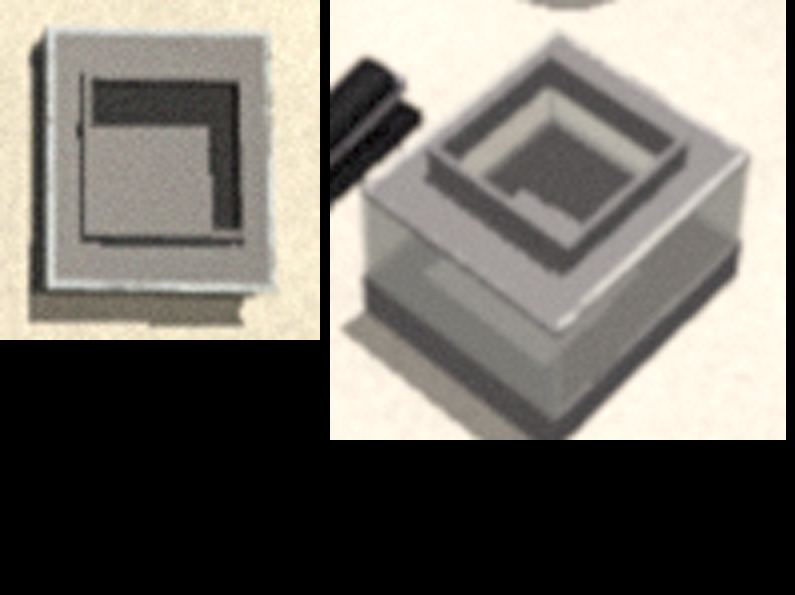

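The box collar shows at top px ≈(400,295); its inner corners are visible. Now at r≈0.98. I'll push a little further to see what the limit does.

Emit:
{"fn": "drive_tool", "kwargs": {"rows": [[[0,0.05,0],0],[[0,0.05,0],0],[[0,0.05,0],0],[[0,0,0],0]]}}

```text
t: 1.35
tool_pos: [0.3558, 0.9505, 0.3263]
tool_rot: [0.556, 3.075, 0.125]
contact_force: [-0.1, -0.3, -0.4]
opening: 0.0857
grip_force: 0.0
```

```bash
python3 - <<'E'
from geo import *
from station import ctrl
from scipy.spatial.transform import Rotation as Ro
o=ctrl.get_obs();print(o["t"],o["q"],o["dq"],o["tool_pos"]);print(Ro.from_rotvec(o["tool_rot"]).as_matrix())
d=pickle.load(open("im0.pkl","rb"));T=lambda x,y:(x/4+360,y/4+255);S=lambda x,y:((x-330)/4+276,y/4+262)
for n,z,p in [("in",.12,T(92,79)),("in",.12,T(240,79)),("in",.12,T(242,230)),("lid",.1,T(48,30)),("lid",.1,T(268,30)),("lid",.1,T(272,290)),("lid",.1,T(48,290))]:print(n,onplane(d["top"],p,z))
for n,z,p in [("out",.12,S(430,152)),("out",.12,S(550,57)),("out",.12,S(685,155)),("out",.12,S(565,252)),("lid",.1,S(363,185)),("lid",.1,S(560,33)),("lid",.1,S(748,155)),("lid",.1,S(560,328))]:print("s",n,onplane(d["side"],p,z))
E
```

```text
1.35 [ 1.13805217  1.15617312  0.05885489  0.00678856  1.84535179 -0.07280765] [-0.00142629 -0.03930863 -0.03167414 -0.00447921  0.03540643 -0.00022702] [0.35584796 0.95048135 0.32628687]
[[-9.36665134e-01  3.49098340e-01  2.80851338e-02]
 [ 3.50225967e-01  9.33545962e-01  7.63787159e-02]
 [ 4.44919661e-04  8.13774233e-02 -9.96683258e-01]]
in [ 0.51825398 -0.11539904  0.12      ]
in [ 0.52060202 -0.19912469  0.12      ]
in [ 0.43584551 -0.19940048  0.12      ]
lid [ 0.54881619 -0.09202353  0.1       ]
lid [ 0.55237318 -0.21947373  0.1       ]
lid [ 0.40384222 -0.21983659  0.1       ]
lid [ 0.40022634 -0.09346603  0.1       ]
s out [ 0.43286353 -0.11685517  0.12      ]
s out [ 0.52110264 -0.11783619  0.12      ]
s out [ 0.51692762 -0.20994911  0.12      ]
s out [ 0.4316908  -0.20601994  0.12      ]
s lid [ 0.40686118 -0.09528266  0.1       ]
s lid [ 0.5522586  -0.09817189  0.1       ]
s lid [ 0.55286274 -0.22346334  0.1       ]
s lid [ 0.40873132 -0.22373999  0.1       ]
```

The result is useful: at the reach limit the tool tilts (4.7° so far), and the tilt becomes part of the commanded pose. The plan:
1. Acquire a tilt along the handle bar's direction here, with the gripper empty.
2. Grip the bar with that tilt, so the pads stay flush on it.
3. At the rim, turning about the tilted tool z tips the trough.

Emit:
{"fn": "drive_tool", "kwargs": {"rows": [[[0.01,0.05,-0.03],0],[[0.01,0.05,-0.03],0],[[0.01,0.05,-0.03],0],[[0.01,0.05,-0.03],0],[[0,0.05,-0.03],0],[[0,0,0],0]]}}

```text
t: 1.95
tool_pos: [0.327, 0.9588, 0.4273]
tool_rot: [0.548, 3.032, 0.359]
contact_force: [0.2, 0.5, 0.7]
opening: 0.0851
grip_force: 0.0
```

```bash
cat > st.py <<'E'
from station import ctrl
import numpy as np,os,json
from scipy.spatial.transform import Rotation as Ro
def st():
    o=ctrl.get_obs();M=Ro.from_rotvec(o["tool_rot"]).as_matrix();z=M[:,2]
    print("t",o["t"],"q",np.round(o["q"],3),"pos",np.round(o["tool_pos"],4),"F",np.round(o["contact_force"],1),"open",round(o["opening"],4),"grip",o["grip_force"])
    print(np.round(M,4),"tilt",np.degrees(np.arccos(-z[2])).round(2),"az",np.degrees(np.arctan2(z[1],z[0])).round(2))
    with open("log.jsonl","a") as f:f.write(json.dumps([list(o["q"]),list(o["tool_pos"]),M.tolist()])+"\n")
    return o,M
E
python3 -c "from st import *;st()"
```

```text
t 1.95 q [ 1.166  1.061  0.055  0.014  1.791 -0.043] pos [0.327  0.9588 0.4273] F [0.2 0.5 0.7] open 0.0851 grip 0.0
[[-0.9369  0.3403  0.0794]
 [ 0.3495  0.911   0.2192]
 [ 0.0023  0.2331 -0.9725]] tilt 13.48 az 70.09
```

Emit:
{"fn": "drive_tool", "kwargs": {"rows": [[[0.005,0.05,-0.01],0],[[0.005,0.05,-0.01],0],[[0,0.05,-0.01],0],[[0,0.05,-0.01],0],[[0,0.05,0],0],[[0,0.05,0],0]]}}

```text
t: 2.55
tool_pos: [0.3373, 0.9878, 0.4489]
tool_rot: [0.536, 2.965, 0.624]
contact_force: [0.1, -0.5, 0.4]
opening: 0.0854
grip_force: 0.0
```

```bash
python3 -c "
from st import *;o,M=st();print(o['q'])"
```

```text
t 2.55 q [ 1.165  1.05   0.055  0.027  1.624 -0.041] pos [0.3373 0.9878 0.4489] F [ 0.1 -0.5  0.4] open 0.0854 grip 0.0
[[-0.9373  0.3222  0.1328]
 [ 0.3485  0.8573  0.3789]
 [ 0.0082  0.4014 -0.9159]] tilt 23.67 az 70.68
[ 1.16515294  1.04992759  0.05538141  0.02749394  1.62395702 -0.04077972]
```

Emit:
{"fn": "drive_tool", "kwargs": {"rows": [[[0.005,0.05,0.01],0],[[0.005,0.05,0.01],0],[[0,0.05,0.01],0],[[0,0.05,0.01],0],[[0,0.05,0.02],0],[[0,0.05,0.02],0],[[0,0.05,0.02],0],[[0,0,0],0]]}}

```text
t: 3.35
tool_pos: [0.357, 1.0422, 0.4133]
tool_rot: [0.517, 2.862, 0.914]
contact_force: [0.2, 0.0, -0.5]
opening: 0.0857
grip_force: 0.0
```

```bash
cat > kin.py <<'E'
import numpy as np,json
from scipy.spatial.transform import Rotation as Ro
from scipy.optimize import least_squares
Rz=lambda a:Ro.from_euler('z',a).as_matrix(); Ry=lambda a:Ro.from_euler('y',a).as_matrix()
def fk(q,p,s=(1,1)):
    a1,d1,L2,e,L3,L5=p
    R1=Rz(q[0]);x=R1@[a1,0,d1];R2=R1@Ry(q[1]);x=x+R2@[0,0,L2];R3=R2@Ry(q[2]);x=x+R3@[e,0,L3]
    R5=R3@Rz(s[0]*q[3])@Ry(q[4]);x=x+R5@[0,0,L5];return x,R5@Rz(s[1]*q[5])
E
python3 - <<'E'
from st import *;st()
from kin import *
D=[json.loads(l) for l in open("log.jsonl")]
D+= [[[ 1.09403008e+00,5.32211045e-02,1.61399392e+00,3.33e-05,1.47599892e+00,-1.1903e-01],[0.21868415,0.58509304,0.30292634],Ro.from_rotvec([-5.58846996e-01,-3.09097068e+00,2.41886041e-03]).as_matrix().tolist()],
[[1.13672865,1.05920341,.157612775,5.7229e-4,1.91750399,-.07608293],[.3441322,.91907284,.36150218],Ro.from_rotvec([0.55878213,3.09014246,0.01126228]).as_matrix().tolist()],
[[1.13805217,1.15617312,0.05885489,0.00678856,1.84535179,-0.07280765],[0.35584796,0.95048135,0.32628687],Ro.from_rotvec([0.556,3.075,0.125]).as_matrix().tolist()]]
for s in [(1,1),(-1,1),(1,-1),(-1,-1)]:
    f=lambda p:np.concatenate([fk(q,p,s)[0]-np.array(x) for q,x,_ in D])
    r=least_squares(f,[0,.3,.4,0,.4,.2])
    print(s,r.x.round(4),np.abs(r.fun).max().round(4))
    print((fk(D[3][0],r.x,s)[1].T@np.array(D[3][2])).round(3).tolist(), (fk(D[-3][0],r.x,s)[1].T@np.array(D[-3][2])).round(3).tolist())
E
```

```text
t 3.35 q [ 1.166  1.107  0.057  0.042  1.363 -0.043] pos [0.357  1.0422 0.4133] F [ 0.2  0.  -0.5] open 0.0857 grip 0.0
[[-0.9382  0.2899  0.189 ]
 [ 0.3458  0.7632  0.5459]
 [ 0.014   0.5775 -0.8163]] tilt 35.29 az 70.9
(1, 1) [-0.034   0.1983  0.4497  0.0399  0.6382  0.2427] 0.0713
[[0.0, -1.0, -0.0], [1.0, 0.0, 0.0], [-0.0, -0.0, 1.0]] [[0.0, -1.0, -0.0], [1.0, 0.0, 0.0], [-0.0, -0.0, 1.0]]
(-1, 1) [0.0397 0.2843 0.3991 0.1609 0.5768 0.1651] 0.0772
[[-0.0, -1.0, -0.0], [1.0, -0.0, 0.0], [-0.0, -0.0, 1.0]] [[-0.0, -1.0, -0.0], [1.0, -0.0, 0.0], [-0.0, -0.0, 1.0]]
(1, -1) [-0.034   0.1983  0.4497  0.0399  0.6382  0.2427] 0.0713
[[0.236, -0.972, -0.0], [0.972, 0.236, 0.0], [-0.0, -0.0, 1.0]] [[0.236, -0.972, -0.0], [0.972, 0.236, 0.0], [-0.0, -0.0, 1.0]]
(-1, -1) [0.0397 0.2843 0.3991 0.1609 0.5768 0.1651] 0.0772
[[0.236, -0.972, 0.0], [0.972, 0.236, 0.0], [-0.0, -0.0, 1.0]] [[0.236, -0.972, 0.0], [0.972, 0.236, 0.0], [-0.0, -0.0, 1.0]]
```

```bash
cat > kin.py <<'E'
import numpy as np,json
from scipy.spatial.transform import Rotation as Ro
from scipy.optimize import least_squares
Rz=lambda a:Ro.from_euler('z',a).as_matrix(); Ry=lambda a:Ro.from_euler('y',a).as_matrix()
def fk(q,p,s=(1,1)):
    a1,d1,L2,e,L3,L5,lat=p
    R1=Rz(q[0]);x=R1@[a1,lat,d1];R2=R1@Ry(q[1]);x=x+R2@[0,0,L2];R3=R2@Ry(q[2]);x=x+R3@[e,0,L3]
    R5=R3@Rz(s[0]*q[3])@Ry(q[4]);x=x+R5@[0,0,L5];return x,R5@Rz(s[1]*q[5]+np.pi/2)
def ik(x,R,p,s,q0):
    lo=np.array([-3.01,-1.01,.06,-1.02,.09,-3.14])+.03;hi=np.array([3.01,2.22,2.58,4.17,2.62,3.14])-.03
    def f(q):
        X,M=fk(q,p,s);return np.r_[(X-x)*5,Ro.from_matrix(R@M.T).as_rotvec()]
    r=least_squares(f,np.clip(q0,lo+.01,hi-.01),bounds=(lo,hi));return r.x,np.abs(r.fun).max()
E
python3 - <<'E'
from kin import *
D=[json.loads(l) for l in open("log.jsonl")]
D+= [[[ 1.09403008e+00,5.32211045e-02,1.61399392e+00,3.33e-05,1.47599892e+00,-1.1903e-01],[0.21868415,0.58509304,0.30292634],Ro.from_rotvec([-5.58846996e-01,-3.09097068e+00,2.41886041e-03]).as_matrix().tolist()],
[[1.13672865,1.05920341,.157612775,5.7229e-4,1.91750399,-.07608293],[.3441322,.91907284,.36150218],Ro.from_rotvec([0.55878213,3.09014246,0.01126228]).as_matrix().tolist()],
[[1.13805217,1.15617312,0.05885489,0.00678856,1.84535179,-0.07280765],[0.35584796,0.95048135,0.32628687],Ro.from_rotvec([0.556,3.075,0.125]).as_matrix().tolist()]]
for s in [(1,1),(-1,1)]:
    f=lambda p:np.concatenate([fk(q,p,s)[0]-np.array(x) for q,x,_ in D])
    r=least_squares(f,[0,.3,.4,0,.4,.2,.08])
    print(s,r.x.round(4).tolist(),np.abs(r.fun).max().round(4), [np.linalg.norm(fk(q,r.x,s)[1]-np.array(M)).round(4) for q,x,M in D])
E
```

```text
(1, 1) [-0.0, 0.238, 0.4264, 0.0957, 0.6099, 0.2069, 0.0742] 0.0 [np.float64(0.0), np.float64(0.0), np.float64(0.0), np.float64(0.0), np.float64(0.0), np.float64(0.0005)]
(-1, 1) [0.0029, 0.2414, 0.4244, 0.1005, 0.6075, 0.2038, 0.0803] 0.0096 [np.float64(0.0386), np.float64(0.0778), np.float64(0.1199), np.float64(0.0001), np.float64(0.0016), np.float64(0.0189)]
```

Kinematics are now identified exactly (residual 0.0). Next I'll check joint feasibility of the grasp, rim and tip poses for candidate tilts.

```bash
cat > plan.py <<'E'
from kin import *
P=[-0.0,0.238,0.4264,0.0957,0.6099,0.2069,0.0742];S=(1,1)
LIP=np.array([.101,0,-.009]);H=np.array([-.02,0,.078]);KEEL=np.array([.087,0,0])
def Rt(yaw,pitch=0):return Rz(yaw)@Ry(pitch)
E
python3 - <<'E'
from plan import *
yaw=2.8227;tc=np.array([.4509,.1888,.045])
for a in (35.3,42):
  a=np.radians(a);h=np.array([np.cos(yaw-np.pi/2),np.sin(yaw-np.pi/2),0]);zt=np.r_[h[:2]*np.sin(a),-np.cos(a)]
  for sg in (1,-1):
    y=sg*Rt(yaw)[:,0];R0=np.c_[np.cross(y,zt),y,zt]
    cur=np.array([1.166,1.107,.057,.042,1.363,-.043]);q=cur+[0,-.5,1,0,0,-sg*1.5]
    out=[]
    for up in (.1,0,.1):
        g=tc+Rt(yaw)@H+[0,0,up];q,e=ik(g-.054*zt,R0,P,S,q);out.append((f"cradle+{up}",q,e))
    piv=np.array([.522,-.145,.12])
    for psi in (0,20,40,50,60):
        Q=Ro.from_rotvec(-zt*np.radians(psi)).as_matrix();Tr=Q@Rt(yaw)
        g=piv+Tr@(H-KEEL);q,e=ik(g-.054*zt,Q@R0,P,S,q);out.append((f"tip{psi} pitch {np.degrees(np.arcsin(-Tr[2,0])):.0f} head {np.degrees(np.arctan2(Tr[1,0],Tr[0,0]))%360:.0f}",q,e))
    print(np.degrees(a),sg)
    for n,q_,e in out:print("  ",n,q_.round(2),e.round(4))
E
```

```text
35.3 1
   cradle+0.1 [-0.08 -0.41  2.14  0.62  1.3  -3.04] 0.0
   cradle+0 [-0.06 -0.28  2.21  0.63  1.12 -3.11] 0.0302
   cradle+0.1 [-0.08 -0.41  2.14  0.62  1.3  -3.04] 0.0
   tip0 pitch -0 head 162 [-0.56  0.2   1.59  0.47  1.51 -3.11] 0.2818
   tip20 pitch 11 head 178 [-0.46  0.08  1.65  0.36  1.44 -3.11] 0.522
   tip40 pitch 22 head 196 [-0.34 -0.08  1.79  0.16  1.26 -3.11] 0.7809
   tip50 pitch 26 head 206 [-0.26 -0.18  1.89  0.01  1.11 -3.11] 0.8928
   tip60 pitch 30 head 216 [-0.18 -0.29  2.02 -0.18  0.93 -3.11] 0.9672
35.3 -1
   cradle+0.1 [-0.08 -0.41  2.14  0.62  1.3   0.1 ] 0.0
   cradle+0 [-0.08 -0.27  2.22  0.67  1.13 -0.04] 0.0
   cradle+0.1 [-0.08 -0.41  2.14  0.62  1.3   0.1 ] 0.0
   tip0 pitch -0 head 162 [-0.62  0.21  1.61  0.58  1.54 -0.39] 0.0
   tip20 pitch 11 head 178 [-0.59  0.13  1.66  0.59  1.54 -0.7 ] 0.0
   tip40 pitch 22 head 196 [-0.57  0.04  1.74  0.59  1.54 -1.02] 0.0
   tip50 pitch 26 head 206 [-0.57 -0.01  1.78  0.59  1.55 -1.19] 0.0
   tip60 pitch 30 head 216 [-0.57 -0.06  1.82  0.59  1.55 -1.37] 0.0
42.0 1
   cradle+0.1 [-0.13 -0.42  2.18  0.74  1
[... 308 characters left out ...]
39 -0.1   1.8   0.27  1.28 -3.11] 0.815
   tip50 pitch 31 head 203 [-0.3  -0.21  1.91  0.1   1.11 -3.11] 0.946
   tip60 pitch 35 head 214 [-0.21 -0.33  2.05 -0.11  0.9  -3.11] 1.0337
42.0 -1
   cradle+0.1 [-0.14 -0.41  2.18  0.75  1.31  0.  ] 0.0
   cradle+0 [-0.14 -0.26  2.25  0.81  1.15 -0.16] 0.0
   cradle+0.1 [-0.14 -0.41  2.18  0.75  1.31  0.  ] 0.0
   tip0 pitch -0 head 162 [-0.66  0.24  1.61  0.68  1.58 -0.43] 0.0
   tip20 pitch 13 head 177 [-0.63  0.15  1.67  0.69  1.58 -0.75] 0.0
   tip40 pitch 25 head 194 [-0.62  0.05  1.75  0.69  1.59 -1.08] 0.0
   tip50 pitch 31 head 203 [-0.62  0.    1.79  0.69  1.6  -1.25] 0.0
   tip60 pitch 35 head 214 [-0.63 -0.05  1.84  0.69  1.61 -1.43] 0.0
```

Feasible with tool y = −trough x (all joints well inside range). I'll add a little more tilt to about 42°.

Emit:
{"fn": "drive_tool", "kwargs": {"rows": [[[0.005,0.05,0.02],0],[[0.005,0.05,0.02],0],[[0.005,0.05,0.02],0],[[0,0.05,0.02],0],[[0,0,0],0]]}}

```text
t: 3.85
tool_pos: [0.3571, 1.0679, 0.4133]
tool_rot: [0.503, 2.789, 1.077]
contact_force: [0.5, 0.3, -0.4]
opening: 0.0853
grip_force: 0.0
```

```bash
cat > goto.py <<'E'
from st import *
def plan(o,M,tpos,Rgoal):
    "tool shift (current tool axes, no turn) and turn about tool z"
    d=M.T@(np.array(tpos)-o["tool_pos"]);
    r=Ro.from_matrix(M.T@Rgoal).as_rotvec()
    print("shift",d.round(4),"len",np.linalg.norm(d).round(3),"rot",r.round(4));return d,r
E
python3 - <<'E'
from goto import *
from plan import *
o,M=st()
zt=M[:,2];yaw=2.8227
y=-Rt(yaw)[:,0];y=y-zt*(y@zt);y/=np.linalg.norm(y);R=np.c_[np.cross(y,zt),y,zt]
g=np.array([.4509,.1888,.045])+Rt(yaw)@H
print("grasp",g)
for up in (0,.2):plan(o,M,g-(.054+up)*zt,R)
# world waypoint: retreat to r=.7 at z=.45
plan(o,M,[.33,.60,.50],R)
print(M.round(3).tolist())
E
```

```text
t 3.85 q [ 1.174  1.123  0.055  0.046  1.23  -0.039] pos [0.3571 1.0679 0.4133] F [ 0.5  0.3 -0.4] open 0.0853 grip 0.0
[[-0.9392  0.2654  0.2179]
 [ 0.343   0.6935  0.6336]
 [ 0.017   0.6698 -0.7424]] tilt 42.07 az 71.02
grasp [0.46989166 0.1825297  0.123     ]
shift [-0.4145 -0.7786 -0.3749] len 0.958 rot [-0.     -0.      1.5362]
shift [-0.4145 -0.7786 -0.5749] len 1.053 rot [-0.     -0.      1.5362]
shift [-0.1335 -0.2737 -0.3667] len 0.477 rot [-0.     -0.      1.5362]
[[-0.939, 0.265, 0.218], [0.343, 0.694, 0.634], [0.017, 0.67, -0.742]]
```

Emit:
{"fn": "drive_tool", "kwargs": {"rows": [[[-0.02,-0.037,-0.024],0],[[-0.02,-0.037,-0.024],0],[[-0.02,-0.037,-0.024],0],[[-0.02,-0.037,-0.024],0],[[-0.02,-0.037,-0.024],0],[[-0.02,-0.037,-0.024],0],[[-0.02,-0.037,-0.024],0],[[-0.02,-0.037,-0.024],0],[[-0.02,-0.037,-0.024],0],[[-0.02,-0.037,-0.024],0]]}}

```text
t: 4.85
tool_pos: [0.3951, 0.6334, 0.3504]
tool_rot: [0.499, 2.789, 1.078]
contact_force: [-0.2, 0.4, 0.9]
opening: 0.0854
grip_force: 0.0
```

Emit:
{"fn": "drive_tool", "kwargs": {"rows": [[[-0.02,-0.037,-0.024],0],[[-0.02,-0.037,-0.024],0],[[-0.02,-0.037,-0.024],0],[[-0.02,-0.037,-0.024],0],[[-0.02,-0.037,-0.024],0],[[-0.02,-0.037,-0.024],0],[[-0.02,-0.037,-0.024],0],[[-0.02,-0.037,-0.024],0],[[-0.02,-0.037,-0.024],0],[[0,0,0],0]]}}

```text
t: 5.85
tool_pos: [0.4309, 0.2008, 0.2837]
tool_rot: [0.512, 2.785, 1.073]
contact_force: [0.3, 0.5, -0.0]
opening: 0.0852
grip_force: 0.0
```

Emit:
{"fn": "drive_tool", "kwargs": {"rows": [[[0,0,0],0.15],[[0,0,0],0.15],[[0,0,0],0.15],[[0,0,0],0.15],[[0,0,0],0.15],[[0,0,0],0.15],[[0,0,0],0.15],[[0,0,0],0.15],[[0,0,0],0.15],[[0,0,0],0.15]]}}

```text
t: 6.85
tool_pos: [0.4295, 0.2065, 0.2849]
tool_rot: [-2.088, -1.559, -0.827]
contact_force: [0.1, -0.3, -0.2]
opening: 0.0852
grip_force: 0.0
```

```bash
python3 - <<'E'
from goto import *
from plan import *
from station import vision
import cv2,pickle
d={n:vision.get_image(n) for n in ("wrist","top","side")};pickle.dump(d,open("im1.pkl","wb"))
cv2.imwrite("pics/w1.png",d["wrist"]["image"])
o,M=st()
zt=M[:,2];yaw=2.8227
y=-Rt(yaw)[:,0];y=y-zt*(y@zt);y/=np.linalg.norm(y);R=np.c_[np.cross(y,zt),y,zt]
g=np.array([.4509,.1888,.045])+Rt(yaw)@H
plan(o,M,g-.174*zt,R)
from geo import proj,pose
p=(.4509,.1888,yaw)
for X in [(-.02,-.035,.137),(-.02,.035,.137),(-.1,0,.045),(.065,.0325,.078),(.065,-.0325,.078),(.1,0,.045),(-.1,.0325,.078),(-.1,-.0325,.078)]:print(X,proj(d["wrist"],pose(p,[X])).round(0))
E
```

```text
t 7.0 q [ 0.003 -0.51   2.207  0.729  1.255  0.114] pos [0.4295 0.2063 0.2847] F [ 0.6 -0.7 -1.1] open 0.0856 grip 0.0
[[ 0.1925  0.957   0.2172]
 [ 0.7178 -0.2883  0.6338]
 [ 0.6691  0.0339 -0.7424]] tilt 42.07 az 71.08
shift [-0.1175  0.04   -0.0603] len 0.138 rot [-0.      0.      0.0422]
(-0.02, -0.035, 0.137) [[392. 386.]]
(-0.02, 0.035, 0.137) [[400. 524.]]
(-0.1, 0, 0.045) [[472. 442.]]
(0.065, 0.0325, 0.078) [[258. 494.]]
(0.065, -0.0325, 0.078) [[266. 392.]]
(0.1, 0, 0.045) [[223. 437.]]
(-0.1, 0.0325, 0.078) [[497. 499.]]
(-0.1, -0.0325, 0.078) [[482. 397.]]
```

View pics/w1.png

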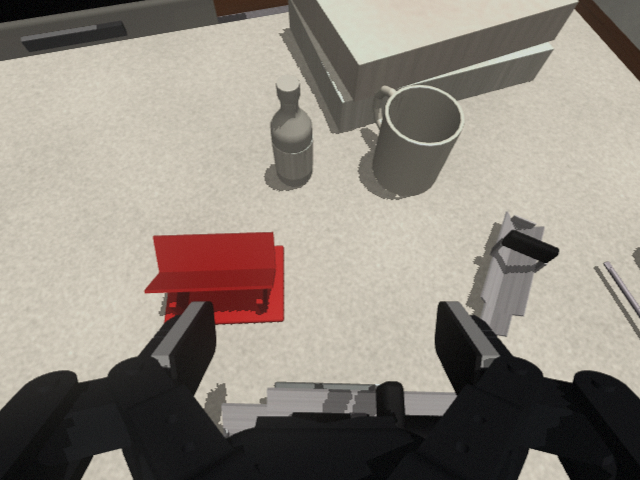

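Wrist view: the bar end is at (390,385), predicted (392,386); the near trough corner is at (266,391), predicted (266,392). So the trough pose is good. The small look-alike trough is at right (515,270) and the red cradle at left (220,280); both are clear. I'll approach along the tool axis.

Emit:
{"fn": "drive_tool", "kwargs": {"rows": [[[-0.039,0.0133,-0.02],0.0],[[-0.039,0.0133,-0.02],0],[[-0.039,0.0133,-0.02],0],[[0,0,0],0.042],[[0,0,0.03],0],[[0,0,0.03],0],[[0,0,0.02],0],[[0,0,0],0]]}}

```text
t: 7.8
tool_pos: [0.4477, 0.1244, 0.1897]
tool_rot: [-2.107, -1.517, -0.808]
contact_force: [0.1, -0.2, 0.1]
opening: 0.0852
grip_force: 0.0
```

```bash
cat > gr.py <<'E'
from goto import *
from plan import *
o,M=st()
zt=M[:,2];yaw=2.8227
y=-Rt(yaw)[:,0];y=y-zt*(y@zt);y/=np.linalg.norm(y);R=np.c_[np.cross(y,zt),y,zt]
g=np.array([.4509,.1888,.045])+Rt(yaw)@H
plan(o,M,g-.054*zt,R)
E
python3 gr.py
```

```text
t 7.8 q [-0.202 -0.347  2.261  0.779  1.239 -0.15 ] pos [0.4477 0.1244 0.1897] F [ 0.1 -0.2  0.1] open 0.0852 grip 0.0
[[ 2.357e-01  9.485e-01  2.117e-01]
 [ 7.048e-01 -3.168e-01  6.347e-01]
 [ 6.691e-01 -4.000e-04 -7.432e-01]] tilt 42.0 az 71.56
shift [0.0016 0.0027 0.0372] len 0.037 rot [-0.      0.     -0.0029]
```

Emit:
{"fn": "drive_tool", "kwargs": {"rows": [[[0.0,0.001,0.02],0],[[0.0015,0.0015,0.017],0],[[0,0,0],0],[[0,0,0],0]]}}

```text
t: 8.2
tool_pos: [0.46, 0.1466, 0.1663]
tool_rot: [-2.11, -1.517, -0.814]
contact_force: [0.6, 0.2, 0.7]
opening: 0.0857
grip_force: 0.0
```

Emit:
{"fn": "drive_tool", "kwargs": {"rows": [[[0,0,0],0],[[0,0,0],0],[[0,0,0],0],[[0,0,0],0],[[0,0,0],0],[[0,0,0],0],[[0,0,0],0],[[0,0,0],0],[[0,0,0],0],[[0,0,0],0]], "jaw": 1, "grip_force": 60}}

```text
t: 9.2
tool_pos: [0.4595, 0.1468, 0.1654]
tool_rot: [-2.11, -1.515, -0.812]
contact_force: [-3.9, -4.7, 3.4]
opening: 0.0131
grip_force: 58.9
```

```bash
python3 - <<'E'
exec(open("gr.py").read())
from station import vision
import cv2,pickle
d={n:vision.get_image(n) for n in ("top","side")};pickle.dump(d,open("im2.pkl","wb"))
s=d["side"]["image"][150:310,120:300];cv2.imwrite("pics/g2.png",cv2.resize(s,(675,600),interpolation=2))
E
```

```text
t 9.2 q [-0.142 -0.269  2.248  0.805  1.15  -0.156] pos [0.4595 0.1468 0.1654] F [-3.9 -4.7  3.4] open 0.0131 grip 58.90434443950653
[[ 0.2368  0.9473  0.2157]
 [ 0.7042 -0.3203  0.6337]
 [ 0.6694  0.0018 -0.7429]] tilt 42.02 az 71.2
shift [-0.0007 -0.0017  0.0024] len 0.003 rot [ 0.      0.     -0.0041]
```

View pics/g2.png

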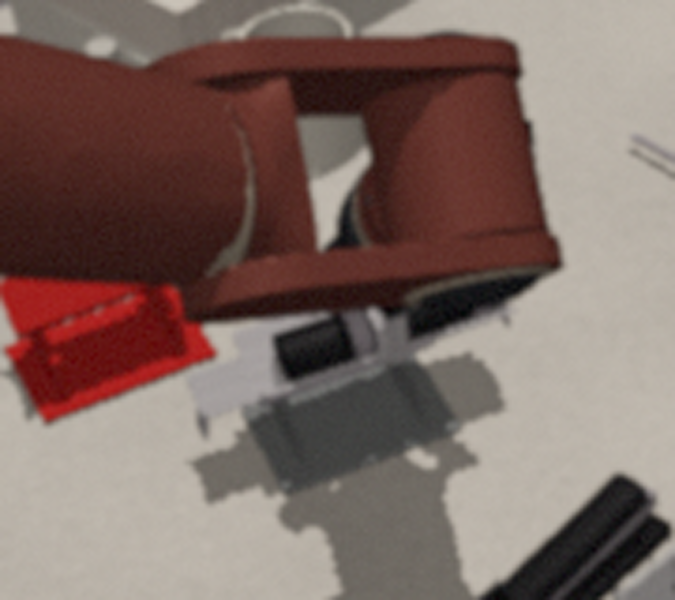

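The trough is gripped (opening 13 mm, 59 N) and still level in the cradle, lip at side px ≈(175,265). I'll lift slowly, then check.

Emit:
{"fn": "drive_tool", "kwargs": {"rows": [[[0.0034,0,-0.0037],0],[[0.0067,0,-0.0074],0],[[0.0067,0,-0.0074],0],[[0.0134,0,-0.0149],0],[[0.0134,0,-0.0149],0],[[0.0134,0,-0.0149],0],[[0.0134,0,-0.0149],0],[[0.0067,0,-0.0074],0],[[0,0,0],0],[[0,0,0],0]]}}

```text
t: 10.3
tool_pos: [0.4591, 0.1469, 0.2797]
tool_rot: [-2.111, -1.515, -0.812]
contact_force: [-0.1, 0.5, -5.2]
opening: 0.0134
grip_force: 58.7
```

```bash
cat > tr.py <<'E'
from goto import *
from plan import *
# trough in tool frame, from the grip pose (upright in cradle)
Mg=np.array([[.2368,.9473,.2157],[.7042,-.3203,.6337],[.6694,.0018,-.7429]]);tg=np.array([.4595,.1468,.1654])
yaw=2.8227;c0=np.array([.4509,.1888,.045])
xt=Rt(yaw)[:,0]
c0=c0+xt*((tg+.054*Mg[:,2]-(c0+Rt(yaw)@H))@xt)
RT=Mg.T@Rt(yaw);tT=Mg.T@(c0-tg)
def trough(o,M):
    return o["tool_pos"]+M@tT, M@RT
def info(o,M):
    c,R=trough(o,M);print("keel",c.round(4),"lip",(c+R@LIP).round(4),"pitch",np.degrees(np.arcsin(-R[2,0])).round(1),"head",(np.degrees(np.arctan2(R[1,0],R[0,0]))%360).round(1),"roll",np.degrees(np.arctan2(R[2,1],R[2,2])).round(1))
E
python3 - <<'E'
from tr import *
from geo import *
import cv2
from station import vision
d={n:vision.get_image(n) for n in ("top","side","wrist")};pickle.dump(d,open("im3.pkl","wb"))
o,M=st();print(c0);info(o,M)
c,R=trough(o,M)
print("side lip",proj(d["side"],c+R@LIP))
t=d["top"]["image"][230:370,180:340];s=d["side"]["image"][150:310,120:300]
C=np.zeros((600,800,3),np.uint8);C[:350,:400]=cv2.resize(t,(400,350),interpolation=2);C[:356,400:]=cv2.resize(s,(400,356),interpolation=2)
cv2.imwrite("pics/l3.png",C)
E
```

```text
t 10.45 q [-0.142 -0.432  2.164  0.745  1.327  0.028] pos [0.4589 0.147  0.2788] F [ 0.2  0.2 -5.4] open 0.0135 grip 58.659873604774475
[[ 2.389e-01  9.470e-01  2.146e-01]
 [ 7.038e-01 -3.212e-01  6.337e-01]
 [ 6.691e-01 -4.000e-04 -7.432e-01]] tilt 41.99 az 71.29
[0.45248218 0.18827763 0.045     ]
keel [0.4516 0.1885 0.1584] lip [0.3557 0.2202 0.1496] pitch -0.1 head 161.7 roll 0.0
side lip [[164.02023795 230.01117838]]
```

View pics/l3.png

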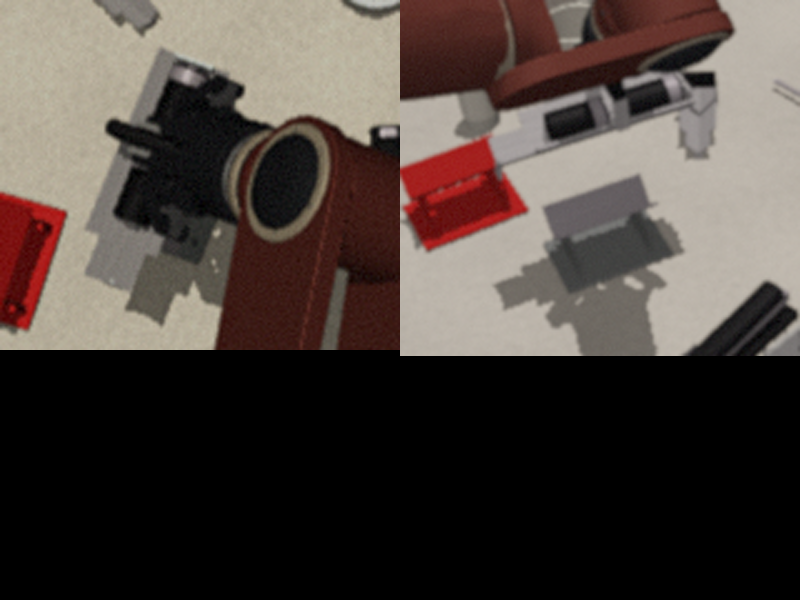

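Lifted and level with both batteries in; the lip is at side px ≈(164,229), predicted (164,230). The force reads 5.3 N, as expected for the loaded trough. Next is the gentle transfer.

```bash
python3 - <<'E'
from tr import *
o=ctrl.get_obs();M=Ro.from_rotvec(o["tool_rot"]).as_matrix()
c,R=trough(o,M)
d=M.T@(np.array([.507,-.143,.140])-(c+R@LIP));print(d.round(4),d/20)
E
```

```text
[-0.2259  0.2599 -0.1906] [-0.01129535  0.01299627 -0.00952824]
```

Emit:
{"fn": "drive_tool", "kwargs": {"rows": [[[-0.0045,0.0052,-0.0038],0],[[-0.0113,0.013,-0.0095],0],[[-0.0158,0.0182,-0.0133],0],[[-0.0181,0.0208,-0.0152],0],[[-0.0181,0.0208,-0.0152],0],[[-0.0181,0.0208,-0.0152],0],[[-0.0181,0.0208,-0.0152],0],[[-0.0181,0.0208,-0.0152],0],[[-0.0181,0.0208,-0.0152],0]]}}

```text
t: 11.35
tool_pos: [0.5539, -0.0802, 0.2736]
tool_rot: [-2.112, -1.513, -0.813]
contact_force: [0.8, -0.5, -4.3]
opening: 0.0135
grip_force: 58.9
```

Emit:
{"fn": "drive_tool", "kwargs": {"rows": [[[-0.0181,0.0208,-0.0152],0],[[-0.0181,0.0208,-0.0152],0],[[-0.0181,0.0208,-0.0152],0],[[-0.0158,0.0182,-0.0133],0],[[-0.0113,0.013,-0.0095],0],[[-0.0045,0.0052,-0.0038],0],[[0,0,0],0],[[0,0,0],0]]}}

```text
t: 12.15
tool_pos: [0.6106, -0.2156, 0.2702]
tool_rot: [-2.11, -1.514, -0.813]
contact_force: [-0.7, 0.5, -5.6]
opening: 0.0131
grip_force: 58.8
```

```bash
python3 - <<'E'
from tr import *
from geo import *
import cv2
from station import vision
d={n:vision.get_image(n) for n in ("top","side")};pickle.dump(d,open("im4.pkl","wb"))
o,M=st();info(o,M)
c,R=trough(o,M)
for n in d:print(n,"lip",proj(d[n],c+R@LIP),"rim in/out",proj(d[n],[[.520,-.143,.12],[.524,-.143,.12]]))
t=d["top"]["image"][230:370,340:500];s=d["side"]["image"][180:380,250:450]
C=np.zeros((600,800,3),np.uint8);C[:350,:400]=cv2.resize(t,(400,350),interpolation=2);C[:400,400:]=cv2.resize(s,(400,400),interpolation=2)
cv2.imwrite("pics/r4.png",C)
E
```

```text
t 12.25 q [-0.661  0.205  1.594  0.686  1.616 -0.402] pos [ 0.6106 -0.2152  0.2706] F [-0.3  0.6 -5.7] open 0.0134 grip 58.871113657951355
[[ 0.2366  0.9473  0.2159]
 [ 0.7037 -0.3203  0.6342]
 [ 0.67    0.0019 -0.7424]] tilt 42.06 az 71.2
keel [ 0.6036 -0.1736  0.1502] lip [ 0.5077 -0.1419  0.1412] pitch 0.0 head 161.7 roll -0.0
top lip [[396.04642792 278.56521459]] rim in/out [[395.19419835 274.32394128]
 [395.19461608 272.57212398]]
side lip [[335.90348285 278.5845661 ]] rim in/out [[339.93384769 282.71636887]
 [341.21491415 281.65158472]]
```

View pics/r4.png

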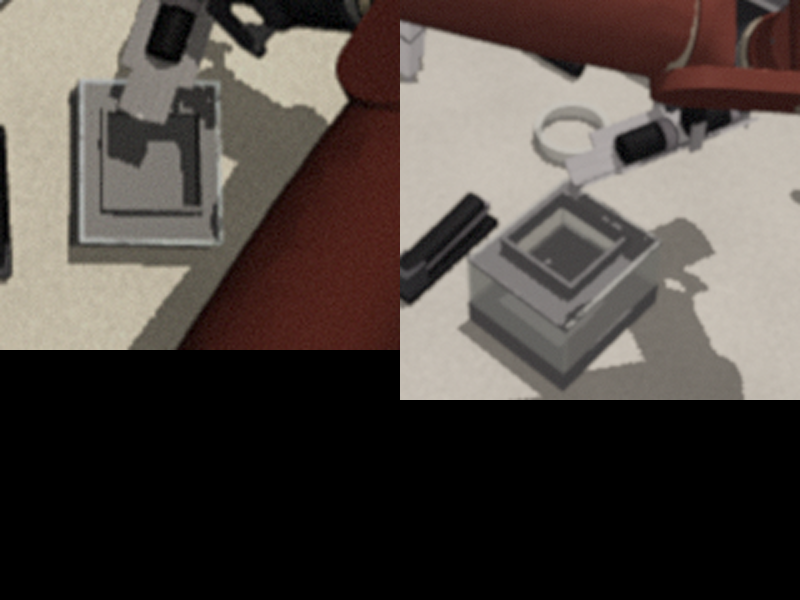

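The lip hangs over the mouth at top px (396,278), about 12 mm inside the +x wall (edge at row ≈274.5). I'll lower it to contact.

Emit:
{"fn": "drive_tool", "kwargs": {"rows": [[[-0.0034,0,0.0037],0],[[-0.0067,0,0.0074],0],[[-0.0054,0,0.0059],0],[[-0.0013,0,0.0015],0],[[-0.0007,0,0.0007],0],[[0,0,0],0],[[0,0,0],0]]}}

```text
t: 12.95
tool_pos: [0.6111, -0.2164, 0.2452]
tool_rot: [-2.111, -1.515, -0.814]
contact_force: [0.3, -0.6, -4.8]
opening: 0.0132
grip_force: 58.9
```

Emit:
{"fn": "drive_tool", "kwargs": {"rows": [[[-0.0007,0,0.0007],0],[[-0.0007,0,0.0007],0],[[-0.0007,0,0.0007],0],[[0,0,0],0],[[0,0,0],0]]}}

```text
t: 13.45
tool_pos: [0.6109, -0.2164, 0.2417]
tool_rot: [-2.111, -1.514, -0.813]
contact_force: [0.1, -0.1, -5.4]
opening: 0.0131
grip_force: 58.9
```

```bash
python3 -c "
from tr import *
o,M=st();info(o,M);print(o['wrist_torque'])"
```

```text
t 13.45 q [-0.663  0.234  1.611  0.685  1.58  -0.432] pos [ 0.6109 -0.2164  0.2417] F [ 0.1 -0.1 -5.4] open 0.0131 grip 58.85316073894501
[[ 0.2371  0.947   0.2167]
 [ 0.7037 -0.3212  0.6337]
 [ 0.6697  0.0022 -0.7426]] tilt 42.05 az 71.13
keel [ 0.6039 -0.1749  0.1213] lip [ 0.5081 -0.1431  0.1123] pitch 0.0 head 161.7 roll -0.0
[-0.80185449  0.31351544  0.03904645]
```

Keel is at 121.3 mm. I'll feel down in 0.5 mm steps.

Emit:
{"fn": "drive_tool", "kwargs": {"rows": [[[-0.0004,0,0.0004],0],[[-0.0004,0,0.0004],0],[[-0.0004,0,0.0004],0],[[0,0,0],0],[[0,0,0],0]]}}

```text
t: 13.95
tool_pos: [0.6109, -0.2165, 0.2401]
tool_rot: [-2.111, -1.515, -0.813]
contact_force: [0.2, 0.7, -5.3]
opening: 0.0133
grip_force: 58.9
```

Emit:
{"fn": "drive_tool", "kwargs": {"rows": [[[-0.0004,0,0.0004],0],[[-0.0004,0,0.0004],0],[[0,0,0],0],[[0,0,0],0]]}}

```text
t: 14.35
tool_pos: [0.611, -0.2166, 0.2395]
tool_rot: [-2.111, -1.515, -0.814]
contact_force: [0.3, -1.3, -1.9]
opening: 0.0132
grip_force: 59.2
```

```bash
python3 -c "
from tr import *
o,M=st();info(o,M);print(o['wrist_torque'])"
```

```text
t 14.35 q [-0.663  0.237  1.612  0.686  1.577 -0.434] pos [ 0.611  -0.2166  0.2395] F [ 0.3 -1.3 -1.9] open 0.0132 grip 59.200399518013
[[ 0.2367  0.947   0.2172]
 [ 0.7038 -0.3212  0.6337]
 [ 0.6698  0.0028 -0.7425]] tilt 42.05 az 71.08
keel [ 0.6041 -0.1751  0.1191] lip [ 0.5083 -0.1433  0.11  ] pitch 0.1 head 161.7 roll -0.0
[-0.46284189  0.42291088 -0.07060008]
```

Contact: the rim carries about 3.5 N, the trough is level, and the lip is about 11 mm inside. Now I'll compute the tip rows about the rim contact.

```bash
python3 - <<'E'
from tr import *
o=ctrl.get_obs();M=Ro.from_rotvec(o["tool_rot"]).as_matrix();c,R=trough(o,M)
k=np.array([.089,0,0]);print("pivot",c+R@k)
p=tT+RT@k
for d in (.05,.1):print(d,(p-Rz(-d)@p).round(5))
for psi in (20,30,40,50,60):
    a=np.radians(psi);M2=M@Rz(-a);R2=M2@RT;c2=(c+R@k)-R2@k;t2=c2-M2@tT
    class O:pass
    print(psi,"lip",(c2+R2@LIP).round(4),[(c2+R2@(LIP+[0,s,0])).round(4)[0] for s in(-.008,.008)],"tail",(c2+R2@[-.1,0,0]).round(3),"pitch",np.degrees(np.arcsin(-R2[2,0])).round(1),"tcp",t2.round(3))
E
```

```text
pivot [ 0.51966162 -0.14710954  0.11898486]
0.05 [ 0.00539 -0.00281 -0.     ]
0.1 [ 0.01063 -0.00588  0.     ]
20 lip [ 0.51   -0.1469  0.1075] [np.float64(0.5106), np.float64(0.5095)] tail [ 0.703 -0.157  0.162] pitch 13.3 tcp [ 0.596 -0.185  0.262]
30 lip [ 0.5115 -0.1485  0.1065] [np.float64(0.511), np.float64(0.5119)] tail [ 0.697 -0.132  0.182] pitch 19.6 tcp [ 0.583 -0.17   0.271]
40 lip [ 0.5131 -0.1499  0.1058] [np.float64(0.5117), np.float64(0.5146)] tail [ 0.685 -0.107  0.2  ] pitch 25.5 tcp [ 0.568 -0.157  0.278]
50 lip [ 0.5151 -0.1512  0.1053] [np.float64(0.5128), np.float64(0.5174)] tail [ 0.669 -0.083  0.216] pitch 30.8 tcp [ 0.551 -0.146  0.282]
60 lip [ 0.5172 -0.1521  0.1051] [np.float64(0.5142), np.float64(0.5203)] tail [ 0.648 -0.061  0.228] pitch 35.3 tcp [ 0.532 -0.136  0.285]
```

Emit:
{"fn": "drive_tool", "kwargs": {"rows": [[[0.0052,-0.0036,-0.0002],-0.05],[[0.0104,-0.0066,-0.0002],-0.1],[[0.0104,-0.0066,-0.0002],-0.1],[[0.0104,-0.0066,-0.0002],-0.1],[[0.0054,-0.0028,0],-0.05],[[0,0,0],0]]}}

```text
t: 14.95
tool_pos: [0.5886, -0.1801, 0.2645]
tool_rot: [-1.829, -1.97, -0.943]
contact_force: [0.3, 0.2, -5.5]
opening: 0.0134
grip_force: 58.9
```

```bash
python3 -c "
from tr import *
o,M=st();info(o,M);c,R=trough(o,M);print(c+R@[.089,0,0])"
```

```text
t 14.95 q [-0.638  0.128  1.691  0.691  1.585 -0.797] pos [ 0.5886 -0.1801  0.2645] F [ 0.3  0.2 -5.5] open 0.0134 grip 58.90354871749878
[[-0.1508  0.9646  0.2165]
 [ 0.7736 -0.0212  0.6333]
 [ 0.6155  0.263  -0.743 ]] tilt 42.01 az 71.13
keel [ 0.6019 -0.1484  0.1417] lip [ 0.5068 -0.1474  0.1066] pitch 15.1 head 179.2 roll 2.5
[ 0.51601998 -0.14711633  0.11844152]
```

Emit:
{"fn": "drive_tool", "kwargs": {"rows": [[[-0.0007,-0.0003,0.0009],0],[[0.0054,-0.0028,0],-0.05],[[0.0106,-0.0059,0],-0.1],[[0.0106,-0.0059,0],-0.1],[[0.0106,-0.0059,0],-0.1],[[0.0106,-0.0059,0],-0.1],[[0.0054,-0.0028,0],-0.05],[[0,0,0],0],[[0,0,0],0],[[0,0,0],0]]}}

```text
t: 15.95
tool_pos: [0.5449, -0.1448, 0.2813]
tool_rot: [-1.352, -2.481, -1.07]
contact_force: [0.2, 0.2, -2.1]
opening: 0.013
grip_force: 60.4
```

```bash
python3 - <<'E'
from tr import *
o,M=st();info(o,M);c,R=trough(o,M);print(c+R@[.089,0,0])
import cv2
from station import vision
d={n:vision.get_image(n) for n in ("top","side")}
t=d["top"]["image"][230:370,340:500];s=d["side"]["image"][180:380,250:450]
C=np.zeros((600,800,3),np.uint8);C[:350,:400]=cv2.resize(t,(400,350),interpolation=2);C[:400,400:]=cv2.resize(s,(400,400),interpolation=2)
cv2.imwrite("pics/t5.png",C)
E
```

```text
t 15.95 q [-0.635 -0.017  1.812  0.694  1.6   -1.278] pos [ 0.5449 -0.1448  0.2813] F [ 0.2  0.2 -2.1] open 0.013 grip 60.358702540397644
[[-0.5937  0.7748  0.2173]
 [ 0.6897  0.3508  0.6335]
 [ 0.4146  0.526  -0.7426]] tilt 42.05 az 71.06
keel [ 0.5856 -0.1161  0.1639] lip [ 0.5124 -0.1521  0.1036] pitch 31.5 head 204.8 roll 13.1
[ 0.51671096 -0.14787657  0.11730953]
```

View pics/t5.png

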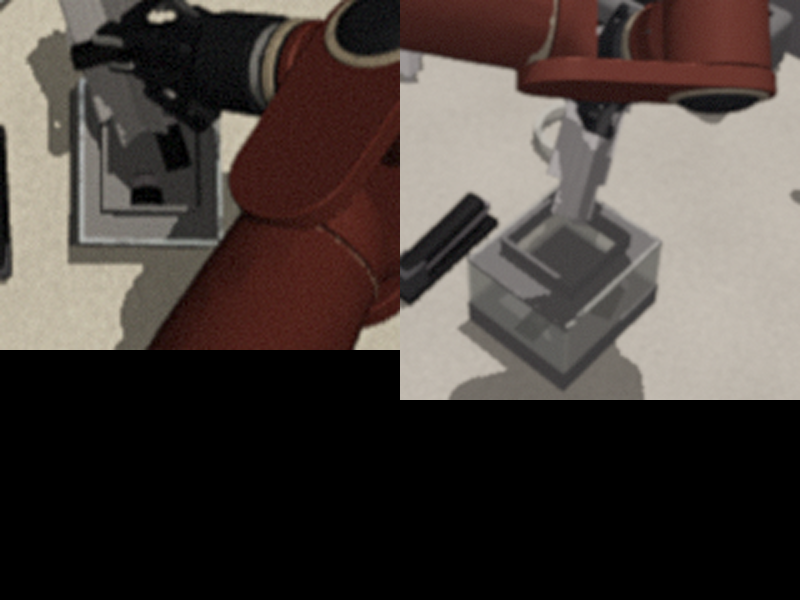

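Both batteries are in the box (top view: black cells inside the mouth at crop (147,190) and (175,145)), and the force dropped to 2.1 N, the empty trough's weight. Lift clear and turn back to level.

Emit:
{"fn": "drive_tool", "kwargs": {"rows": [[[0.004,0.005,-0.007],0],[[0.008,0.0105,-0.015],0],[[0.008,0.0105,-0.015],0],[[0.004,0.005,-0.007],0],[[0,0,0],0.1],[[0,0,0],0.15],[[0,0,0],0.15],[[0,0,0],0.15],[[0,0,0],0.15],[[0,0,0],0.15]]}}

```text
t: 17.05
tool_pos: [0.5448, -0.1449, 0.3413]
tool_rot: [-2.085, -1.567, -0.829]
contact_force: [0.2, 0.4, -2.9]
opening: 0.0128
grip_force: 60.3
```

```bash
python3 - <<'E'
from tr import *
o,M=st();info(o,M)
r=Ro.from_matrix(M.T@Mg).as_rotvec();print(r)
d=M.T@(tg+[0,0,.1]-o["tool_pos"]);print(d.round(4))
E
```

```text
t 17.05 q [-0.635 -0.066  1.757  0.698  1.68  -0.357] pos [ 0.5448 -0.1449  0.3413] F [ 0.2  0.4 -2.9] open 0.0128 grip 60.336681604385376
[[ 0.1944  0.9565  0.2177]
 [ 0.7179 -0.29    0.6329]
 [ 0.6685  0.0332 -0.743 ]] tilt 42.01 az 71.02
keel [ 0.54   -0.1049  0.2203] lip [ 0.4435 -0.0764  0.2081] pitch 1.8 head 163.5 roll 0.1
[0.0021402  0.00019957 0.04454981]
[ 0.1421 -0.1687  0.2224]
```

Before moving back, I'll measure the now-empty cradle while the arm is clear of it.

```bash
python3 - <<'E'
from geo import *
import cv2
from station import vision
d={n:vision.get_image(n) for n in ("top","side")};pickle.dump(d,open("im5.pkl","wb"))
t=d["top"]["image"][250:350,215:290];s=d["side"]["image"][205:285,160:260]
C=np.zeros((600,800,3),np.uint8);C[:500,:375]=cv2.resize(t,(375,500),interpolation=2);C[:336,380:800]=cv2.resize(s,(420,336),interpolation=2)
cv2.imwrite("pics/c6.png",np.clip(C*1.3,0,255).astype(np.uint8))
p=(.4525,.1883,2.8227)
for n in d:
  for X in [(x,y,z) for x in(-.055,.055) for y,z in((-.0255,.0705),(.0255,.0705),(0,.045))]:
    q=proj(d[n],pose(p,[X]))[0]; q=(q-[215,250])*5 if n=="top" else (q-[160,205])*4.2+[380,0]
    print(n,X,q.round(0))
E
```

```text
top (-0.055, -0.0255, 0.0705) [173. 131.]
top (-0.055, 0.0255, 0.0705) [273. 167.]
top (-0.055, 0, 0.045) [231. 155.]
top (0.055, -0.0255, 0.0705) [ 86. 351.]
top (0.055, 0.0255, 0.0705) [188. 389.]
top (0.055, 0, 0.045) [146. 371.]
side (-0.055, -0.0255, 0.0705) [676.  94.]
side (-0.055, 0.0255, 0.0705) [711. 147.]
side (-0.055, 0, 0.045) [698. 153.]
side (0.055, -0.0255, 0.0705) [492. 157.]
side (0.055, 0.0255, 0.0705) [523. 214.]
side (0.055, 0, 0.045) [514. 218.]
```

View pics/c6.png

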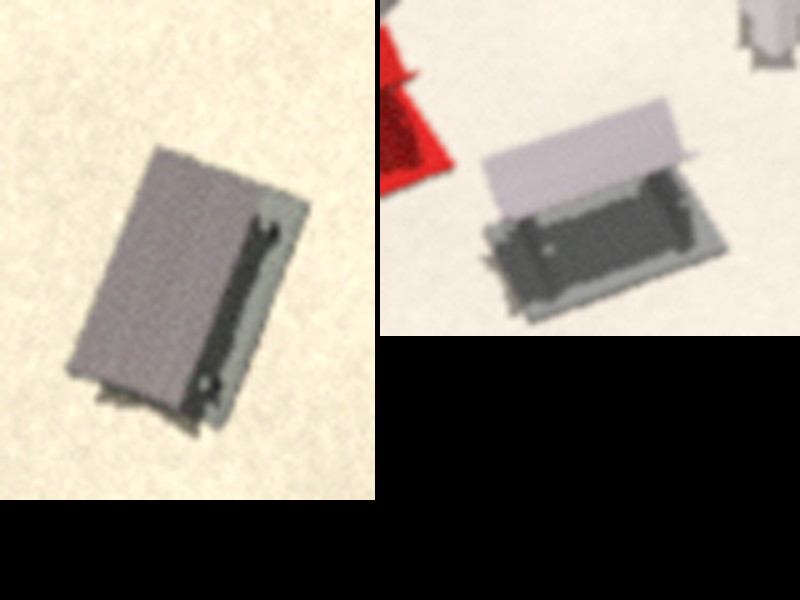

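The empty cradle is clear: top crop corners (157,147), (260,187), (68,373), (183,405); side crop corners (665,97), (484,160), (692,155), (508,218). It sits several mm spout-ward of where the trough was. I'll fit it.

```bash
python3 - <<'E'
from geo import *
from tr import *
d=pickle.load(open("im5.pkl","rb"))
A=[((-.055,-.0255,.0705),'top',(157,147)),((-.055,.0255,.0705),'top',(260,187)),((.055,-.0255,.0705),'top',(68,373)),((.055,.0255,.0705),'top',(183,405)),
((-.055,-.0255,.0705),'side',(665,97)),((.055,-.0255,.0705),'side',(484,160)),((-.055,.0255,.0705),'side',(692,155)),((.055,.0255,.0705),'side',(508,218))]
uv=lambda n,q:np.array(q)/5+[215,250] if n=='top' else (np.array(q)-[380,0])/4.2+[160,205]
def res(p,s=A):return np.array([proj(d[n],pose(p,[X]))[0]-uv(n,q) for X,n,q in s])
for s in (A,A[:4],A[4:]):
    r=least_squares(lambda p:res(p,s).ravel(),[.45,.19,2.82]);dx=np.array([*r.x[:2],.045])-c0
    print(r.x.round(4),np.degrees(r.x[2]).round(1),np.abs(r.fun).max().round(1),"along/across",(Rt(yaw).T@dx).round(4))
E
```

```text
[0.4446 0.1925 2.8255] 161.9 2.0 along/across [ 0.0089 -0.0016  0.    ]
[0.4437 0.1939 2.8421] 162.8 1.3 along/across [ 0.0101 -0.0025  0.    ]
[0.4451 0.1907 2.7964] 160.2 1.4 along/across [0.0078 0.0001 0.    ]
```

```bash
python3 - <<'E'
from tr import *
o=ctrl.get_obs();M=Ro.from_rotvec(o["tool_rot"]).as_matrix();M2=M@Rz(.0445)
d=M2.T@(tg+.0075*xt+[0,0,.08]-o["tool_pos"]);print(d.round(4),(d*.07).round(4),np.linalg.norm(d))
E
```

```text
[ 0.1223 -0.1816  0.2372] [ 0.0086 -0.0127  0.0166] 0.32277120372608836
```

Emit:
{"fn": "drive_tool", "kwargs": {"rows": [[[0,0,0],0.0445],[[0.0061,-0.0091,0.0119],0],[[0.0122,-0.0182,0.0237],0],[[0.0122,-0.0182,0.0237],0],[[0.0122,-0.0182,0.0237],0],[[0.0122,-0.0182,0.0237],0],[[0.0122,-0.0182,0.0237],0],[[0.0122,-0.0182,0.0237],0]]}}

```text
t: 17.95
tool_pos: [0.4839, 0.0473, 0.2784]
tool_rot: [-2.106, -1.526, -0.818]
contact_force: [-0.5, -0.7, -2.8]
opening: 0.013
grip_force: 60.4
```

Emit:
{"fn": "drive_tool", "kwargs": {"rows": [[[0.0122,-0.0182,0.0237],0],[[0.0122,-0.0182,0.0237],0],[[0.0122,-0.0182,0.0237],0],[[0.0061,-0.0091,0.0119],0],[[0,0,0],0],[[0,0,0],0]]}}

```text
t: 18.55
tool_pos: [0.4519, 0.1493, 0.2452]
tool_rot: [-2.106, -1.525, -0.817]
contact_force: [0.6, -0.8, -1.3]
opening: 0.013
grip_force: 60.3
```

```bash
cat > back.py <<'E'
from tr import *
o,M=st();info(o,M)
print(Ro.from_matrix(M.T@Mg).as_rotvec().round(4))
for u in (.06,.03,.006,0):print(u,(M.T@(tg+.0075*xt+[0,0,u]-o["tool_pos"])).round(4))
E
python3 back.py
```

```text
t 18.55 q [-0.138 -0.417  2.212  0.757  1.277 -0.024] pos [0.4519 0.1493 0.2452] F [ 0.6 -0.8 -1.3] open 0.013 grip 60.29884099960327
[[ 0.2287  0.949   0.2172]
 [ 0.7065 -0.3153  0.6336]
 [ 0.6697  0.0085 -0.7426]] tilt 42.05 az 71.08
keel [0.4454 0.1905 0.1247] lip [0.3494 0.2217 0.115 ] pitch 0.4 head 162.0 roll -0.0
[ 0.0015 -0.0005  0.0084]
0.06 [-0.0132  0.0004  0.0147]
0.03 [-0.0333  0.0001  0.037 ]
0.006 [-0.0494 -0.0001  0.0548]
0 [-0.0534 -0.0001  0.0593]
```

Emit:
{"fn": "drive_tool", "kwargs": {"rows": [[[-0.0067,0,0.0074],0.008],[[-0.0132,0,0.0147],0],[[-0.0132,0,0.0147],0],[[-0.0099,0,0.011],0],[[-0.0064,0,0.007],0],[[0,0,0],0],[[0,0,0],0]]}}

```text
t: 19.25
tool_pos: [0.4523, 0.149, 0.1711]
tool_rot: [-2.113, -1.511, -0.813]
contact_force: [0.9, 0.5, -3.1]
opening: 0.0133
grip_force: 60.3
```

Emit:
{"fn": "drive_tool", "kwargs": {"rows": [[[-0.0013,0,0.0015],0],[[-0.0007,0,0.0007],0],[[-0.0007,0,0.0007],0],[[0,0,0],0],[[0,0,0],0]]}}

```text
t: 19.75
tool_pos: [0.4518, 0.1492, 0.1669]
tool_rot: [-2.112, -1.512, -0.813]
contact_force: [0.2, 0.1, -2.3]
opening: 0.0129
grip_force: 60.3
```

```bash
python3 back.py
```

```text
t 19.75 q [-0.139 -0.295  2.266  0.803  1.153 -0.145] pos [0.4518 0.1492 0.1669] F [ 0.2  0.1 -2.3] open 0.0129 grip 60.319275856018066
[[ 2.392e-01  9.464e-01  2.169e-01]
 [ 7.030e-01 -3.229e-01  6.336e-01]
 [ 6.697e-01  9.000e-04 -7.426e-01]] tilt 42.05 az 71.1
keel [0.4448 0.1908 0.0465] lip [0.349  0.2227 0.0376] pitch -0.1 head 161.6 roll -0.0
[ 0.0012 -0.0005 -0.0026]
0.06 [ 0.0393  0.0006 -0.0434]
0.03 [ 0.0192  0.0006 -0.0211]
0.006 [ 0.0031  0.0006 -0.0033]
0 [-0.0009  0.0005  0.0012]
```

Emit:
{"fn": "drive_tool", "kwargs": {"rows": [[[-0.0004,0,0.0005],0],[[-0.0004,0,0.0005],0],[[0,0,0],0],[[0,0,0],0]]}}

```text
t: 20.15
tool_pos: [0.4519, 0.1493, 0.1656]
tool_rot: [-2.112, -1.512, -0.813]
contact_force: [0.1, 0.4, -1.2]
opening: 0.0132
grip_force: 60.5
```

Emit:
{"fn": "drive_tool", "kwargs": {"rows": [[[-0.0003,0,0.0004],0],[[0,0,0],0],[[0,0,0],0]]}}

```text
t: 20.45
tool_pos: [0.452, 0.1493, 0.1655]
tool_rot: [-2.112, -1.512, -0.813]
contact_force: [-2.3, -2.1, 2.8]
opening: 0.0132
grip_force: 61.0
```

Seated at the same height as the original grip. Release and back off along the tool axis.

Emit:
{"fn": "drive_tool", "kwargs": {"rows": [[[0,0,0],0],[[0,0,0],0],[[0,0,0],0],[[0,0,0],0],[[0,0,0],0],[[0,0,0],0],[[0,0,0],0],[[0,0,0],0],[[0,0,0],0],[[0,0,0],0]], "jaw": 0}}

```text
t: 21.45
tool_pos: [0.4518, 0.1493, 0.165]
tool_rot: [-2.112, -1.512, -0.812]
contact_force: [0.0, -0.1, 0.1]
opening: 0.0854
grip_force: 0.0
```

Emit:
{"fn": "drive_tool", "kwargs": {"rows": [[[0,0,-0.01],0],[[0,0,-0.02],0],[[0,0,-0.03],0],[[0,0,-0.04],0],[[0,0,-0.04],0],[[0,-0.05,0],0],[[0,-0.05,-0.0],0],[[-0.03,-0.03,-0.04],0],[[-0.03,0,-0.04],0],[[-0.03,0,-0.04],0]]}}

```text
t: 22.45
tool_pos: [0.2672, -0.0353, 0.2966]
tool_rot: [-2.108, -1.514, -0.81]
contact_force: [1.1, -0.9, -0.6]
opening: 0.0848
grip_force: 0.0
```

```bash
python3 - <<'E'
from geo import *
from tr import *
import cv2
from station import vision
d={n:vision.get_image(n) for n in ("top","side","wrist")};pickle.dump(d,open("im7.pkl","wb"))
d0=pickle.load(open("im0.pkl","rb"))
st()
# displacement of trough vs start by template (bar region) and corner prediction
for n,(x0,x1,y0,y1) in {"top":(228,272,280,306),"side":(205,232,205,240)}.items():
    T=d0[n]["image"][y0:y1,x0:x1];I=d[n]["image"][y0-25:y1+25,x0-25:x1+25]
    m=cv2.matchTemplate(I,T,cv2.TM_CCOEFF_NORMED);_,v,_,l=cv2.minMaxLoc(m);print(n,"shift px",l[0]-25,l[1]-25,"score",round(v,3))
    a=proj(d[n],pose((.4509,.1888,yaw),[(-.02,0,.137)])[0]);b=proj(d[n],pose((.4509-.949*.0058,.1888+.314*.0058,yaw),[(-.02,0,.137)])[0]);print("  expected",(b-a).round(1))
C=np.zeros((600,800,3),np.uint8)
C[:400,:400]=cv2.resize(d["top"]["image"][230:350,200:320],(400,400),interpolation=2)
C[:400,400:]=cv2.resize(d["side"]["image"][190:290,150:250],(400,400),interpolation=2)
cv2.imwrite("pics/final.png",C)
E
```

```text
t 22.6 q [-0.918 -0.952  2.422  0.673  2.027 -0.385] pos [ 0.2682 -0.0381  0.2977] F [0.2 0.2 0.4] open 0.0854 grip 0.0
[[ 0.2471  0.9434  0.2214]
 [ 0.7007 -0.3318  0.6316]
 [ 0.6693 -0.001  -0.743 ]] tilt 42.01 az 70.69
top shift px -2 2 score 0.731
  expected [[-1.   2.5]]
side shift px 13 -18 score 0.521
  expected [[-2.4  0.8]]
```

```bash
python3 - <<'E'
from geo import *
import cv2
d0=pickle.load(open("im0.pkl","rb"));d=pickle.load(open("im7.pkl","rb"))
for n,b in {"side":(200,240,160,245),"top":(260,340,225,290)}.items():
    for nm,D in (("start",d0),("now",d)):
        g=cv2.cvtColor(D[n]["image"],cv2.COLOR_BGR2GRAY)[b[0]:b[1],b[2]:b[3]]
        k,l,s,c=cv2.connectedComponentsWithStats((g<45).astype(np.uint8))
        print(n,nm,[(*(s[i,:2]+[b[2],b[0]]),*s[i,2:],*(c[i]+[b[2],b[0]]).round(1)) for i in range(1,k) if s[i,4]>25])
# bright aluminium mask extents
    bar=None
print("scene change elsewhere:",[(n,int((np.abs(d[n]["image"][y0:y1,x0:x1].astype(int)-d0[n]["image"][y0:y1,x0:x1]).max(2)>60).sum())) for n,y0,y1,x0,x1 in (("top",190,250,195,245),("top",195,240,305,355),("top",270,345,325,350),("top",205,305,110,175),("top",300,365,150,210))])
g=cv2.cvtColor(d["side"]["image"],cv2.COLOR_BGR2GRAY)[204:272:3,160:262:3]
for r in g:print(''.join('%4d'%v for v in r))
E
```

```text
side start [(np.int64(211), np.int64(209), np.int32(34), np.int32(31), np.int32(350), np.float64(227.5), np.float64(227.2)), (np.int64(160), np.int64(226), np.int32(9), np.int32(14), np.int32(81), np.float64(162.8), np.float64(233.9)), (np.int64(196), np.int64(235), np.int32(16), np.int32(5), np.int32(44), np.float64(204.9), np.float64(237.8))]
side now [(np.int64(160), np.int64(207), np.int32(85), np.int32(33), np.int32(609), np.float64(193.3), np.float64(213.1)), (np.int64(160), np.int64(226), np.int32(8), np.int32(14), np.int32(67), np.float64(162.6), np.float64(234.0))]
top start [(np.int64(234), np.int64(270), np.int32(40), np.int32(64), np.int32(689), np.float64(256.6), np.float64(293.4)), (np.int64(236), np.int64(301), np.int32(19), np.int32(22), np.int32(258), np.float64(245.2), np.float64(311.9))]
top now [(np.int64(233), np.int64(288), np.int32(41), np.int32(46), np.int32(399), np.float64(255.9), np.float64(303.0))]
scene change elsewhere: [('top', 0), ('top', 0), ('top', 0), ('top', 0), ('top', 0)]
  64  67  63  66  63  63  66  63  68  66  66  68  66  65  65  64  65  69  7
[... 2375 characters left out ...]
129 180 179 179
 177 175 174 159 149  90  21  57  44  51  57  60  59  62  65  68  70  70  69  68  66  64  59  58  58  54  49  42  42 105 107 175 178 179
 176 177 176 139  29  32  21  43  46  52  57  60  63  62  61  65  68  72  65  68  68  66  61  60  58  56  51  42  47 134 170 178 179 180
 108 103 154  85  37  52  21  20  39  51  55  61  58  64  66  66  68  72  70  67  67  63  62  61  58  53  51  43  76 178 178 180 179 177
  42  40  66  77  82  81  46  23  38  50  54  58  62  63  67  67  68  71  71  69  67  65  60  59  60  54  51  43  89 182 179 178 178 179
  81  78  81  84  84  74  32  16  47  51  51  60  59  61  57  63  61  65  68  70  64  64  60  60  57  54  50  43  95 177 179 181 181 175
```

The arm hides the side view of the cradle; I'll move it aside and recheck numerically.

Emit:
{"fn": "drive_tool", "kwargs": {"rows": [[[-0.022,0.023,-0.02],0],[[-0.022,0.023,-0.02],0],[[-0.022,0.023,-0.02],0],[[-0.022,0.023,-0.02],0],[[-0.022,0.023,-0.02],0],[[-0.022,0.023,-0.02],0],[[-0.022,0.023,-0.02],0],[[0,0,0],0]]}}

```text
t: 23.4
tool_pos: [0.3562, -0.2848, 0.2967]
tool_rot: [-2.108, -1.512, -0.809]
contact_force: [-0.0, 0.4, -0.6]
opening: 0.0852
grip_force: 0.0
```

```bash
python3 - <<'E'
from geo import *
from tr import *
import cv2
from station import vision
st()
d={n:vision.get_image(n) for n in ("top","side")};d0=pickle.load(open("im0.pkl","rb"))
pk=(.4509-.949*.0058,.1888+.314*.0058,yaw)
for n,b in {"side":(200,250,160,245)}.items():
    g=cv2.cvtColor(d[n]["image"],cv2.COLOR_BGR2GRAY)[b[0]:b[1],b[2]:b[3]]
    k,l,s,c=cv2.connectedComponentsWithStats((g<45).astype(np.uint8))
    print(n,[(*(s[i,:2]+[b[2],b[0]]).tolist(),*s[i,2:].tolist()) for i in range(1,k) if s[i,4]>25])
# template: bar upper part (batteryless) and spout lip, side
for nm,n,(x0,x1,y0,y1) in (("bar","side",(209,222,206,224)),("lip","side",(168,184,250,272)),("tail","side",(232,250,222,245)),("bar","top",(231,246,284,297)),("spout","top",(224,250,325,350))):
    T=d0[n]["image"][y0:y1,x0:x1];I=d[n]["image"][y0-9:y1+9,x0-9:x1+9]
    m=cv2.matchTemplate(I,T,cv2.TM_CCOEFF_NORMED);_,v,_,l=cv2.minMaxLoc(m);print(nm,n,"shift",l[0]-9,l[1]-9,round(v,3))
E
```

```text
t 23.4 q [-1.07  -0.155  1.916  0.543  1.884 -0.709] pos [ 0.3562 -0.2848  0.2967] F [-0.   0.4 -0.6] open 0.0852 grip 0.0
[[ 0.2388  0.9476  0.2123]
 [ 0.7026 -0.3195  0.6359]
 [ 0.6704 -0.0027 -0.742 ]] tilt 42.1 az 71.54
side [(160, 242, 12, 8, 37)]
bar side shift 9 9 0.505
lip side shift -3 2 0.318
tail side shift 9 9 0.047
bar top shift -1 3 0.976
spout top shift -1 3 0.965
```

Top view: bar and spout both shifted (−1,+3) px, scores 0.98 and 0.97. That matches the intended centring, so the trough is upright and nested; bystanders are unchanged. Handing in.

```bash
python3 -c "
from station import ctrl
print(ctrl.finish_job())"
```

```text
the job is handed in; nothing more can be done
None
```

Job handed in at about 23.5 s: the spout was rested level on the rim and then tipped, both batteries went into the box, and the empty trough is back upright and about centred in its cradle with the gripper clear; the final check was top view only, as the arm hid the side view.

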